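# Work the guarded vial press

### The job

With the fingertips, push the vial slide along its channel until it is fully home against the end stop of the little press, without lifting it. Then reach down through the window in the guard and press the lever all the way down, so that it stays there, without touching the guard. Leave the loose things standing round the press where they are.

Things in the scene. Friction and masses are not known exactly. Their poses are not given: they have to be found in the camera images.
- press: Bench vial press, bolted down; base 170 (x) by 160 (y) by 12 mm. Origin on the worktop under the ram; z up, x away from the robot at yaw 0. A runway 74 mm wide continues the base to y = -200 mm, with two rails (tops 20 mm above the worktop) guiding the vial slide along the press's y to the end stop at y = +25 mm. A column behind the ram carries the lever's pivot.
- guard: Guard frame over the press, fixed to it, same origin and axes: a level aluminium plate, x -90 to +79 mm, y -80 to +80 mm, top 152 mm above the worktop (window rim 1 mm higher), 5 mm thick, on four corner posts, with skirts 33 mm deep at front and back and one rectangular window. The robot may not touch it.
- window (a point): Centre of the guard's window, in the plane of the plate's top. The opening is 90 mm along the press's x and 84 mm along its y (x from -70 to +20 mm, y from -42 to +42 mm in the press's frame). Axes as the press.
- lever_pad (a point): Middle of the top of the black pad (32 mm along x, 40 mm along y) on the free end of the steel lever, under the middle of the window. When the lever is up it lies about 10 mm below the guard's top; when fully down about 33 mm below it.
- lever (a joint): Lever angle: 0 = up, 0.30 rad = fully down on its stop. The pivot runs along the press's y, 80 mm behind the pad (+x), 125 mm above the worktop. Pressed straight down at the pad with about 6 N it travels about 24 mm there, and it stays where it is left (stiff pivot, no return spring). It drives the ram down to the vial's cap.
- vial_slide: Loose grey slide, 0.33 kg: a tongue 48 wide, 185 long, 8 mm thick between the rails (1.5 mm play each side); a vial 28 wide, 58 mm tall fixed at its +y end, an upright lip at its -y end. Origin: underside below the vial, 12 mm above the worktop; axes as the press. Home is y = 0 of the press (end at the stop); it starts 40 to 70 mm back toward -y. Moves only when pushed (2 to 5 N).
- push_face (a point): Centre of the outer (-y) face of the slide's upright lip, the face to push toward the press's +y. The face is 48 mm wide and spans 12 to 54 mm above the worktop; this point is 33 mm above it. At home it lies at y = -160 mm of the press, 80 mm outside the guard's edge.
- cap: Bystander: loose green screw cap, 53 mm wide, 28 mm high, in front of the runway. Origin under its centre.
- stopper: Bystander: loose rubber stopper, 34 mm wide, 28 mm high, behind the runway. Origin under its centre.
- tee: Bystander: loose brass tee fitting, 34 x 44 x 16 mm, in front of the guard. Origin under its centre.
- flask: Bystander: loose stoppered conical flask, 62 mm wide, 118 mm high, to the left (+y) of the guard. Origin under its centre.

How it is judged:
On the way, in this order (a step that is already met when the one before it is completed fails the run):
1. the slide is home against the end stop (within 4 mm) while the lever is still up (y of vial_slide in the frame of press above -0.004 m and value of joint lever below 0.12 rad), for 0.2 s.
2. the lever is pressed fully down (value of joint lever above 0.27 rad and y of vial_slide in the frame of press above -0.004 m), for 0.2 s.
At the end, for the whole second after the job is handed in: The lever is down past 0.27 of its 0.30 rad and stays there; the slide lies flat in its channel, at rest, within 4 mm of home (all of step 2 and z of vial_slide in the frame of press below 0.018 m and linear speed of vial_slide below 0.01 m/s and velocity of joint lever below 0.05 rad/s); the robot touches nothing.
It fails at once if the robot touches the guard (over 1 N) (contact force between any of the fingers, the arm and guard above 1 N).
It fails at once if the slide is lifted more than 6 mm or tipped (not (z of vial_slide in the frame of press below 0.018 m) or angle between vial_slide's own z axis and vertical above 0.15 rad).
It fails at once if the lever is pressed down (past 0.15 rad) while the slide is not home (8 mm or more short) (value of joint lever above 0.15 rad and y of vial_slide in the frame of press below -0.008 m).
It fails at once if a bystander is moved more than 20 mm or lifted (distance of any of cap, stopper, tee, flask from where it was at the start of the episode above 0.02 m).
It also fails if it takes over 48 s, if anything falls off the work surface, if the arm or the gripper's body presses on something with over 40 N, if the wrist force passes 120 N, or if a joint passes its speed limit or range.

### The arm

A 6-joint arm with a two-finger parallel gripper is mounted at the origin on a cart in front of the work surface, level with it; the furniture and walls round the work are solid. World frame = base frame: x ahead of the robot, y to its left, z up, the work surface at z = 0. Lengths are in m, angles in rad, forces in N, time in s.
With the tool pointing down it reaches from about 0.425 to 0.95 m from the base axis. Payload 14.7 kg.
Tool frame: the origin (TCP) lies on the front face of the gripper's body, between the roots of the fingers; the fingertips stand 73 mm ahead of it and the grasp point (between the pads) lies 54 mm ahead of it; z points along the fingers, y is the line along which they close (so a half turn about z gives the same grasp; the last joint's range is limited). The gripper opens to 85 mm and grips with 20 to 120 N. Pads are 22 mm wide; open, the fingers measure 114 mm over their backs; the gripper's body (76 mm by 85 mm) begins 54 mm behind the grasp point. The pads swing forward as they close: fully open they stand 13 mm farther back than shut.
Start: joints at [1.113, 0.48, 1.596, -0, 1.065, -0.047], TCP at [0.26, 0.596, 0.304] pointing down, gripper open.
Joint ranges: [-2.75, 2.75], [-0.82, 2.05], [0.23, 2.67], [-1.56, 4.7], [0.09, 2.69], [-2.92, 2.92]. Speed limits (rad/s): [1.89, 1.89, 2.39, 3.01, 3.01, 3.01].

### API

Orientations are given as [roll, pitch, yaw] about the fixed x, y, z axes, in that order (R = Rz(yaw) Ry(pitch) Rx(roll)).
In Python, from bench import robot gives the robot as it stands.
- The arm moves only by the tool drive_tool, never from a script. Its argument "plan" is text: rows parted by semicolons, each of 7 numbers parted by spaces: the shift along the tool's x, y, z in mm, then the turn, a rotation vector about the tool's x, y, z in rad, then the gripper command: -1 is fully open, 1 is shut, values between are in proportion. In form: dx dy dz rx ry rz jaw; .... A call has 1 to 12 rows; each row shifts and turns the commanded pose from where the row before left it, along the tool's axes as they then stand; what a row does not reach is not made up. A row lasts 1/8 s, in which the tool goes at most 62.5 mm and 10.7 degrees, less where a joint would pass 70% of its speed; a pose out of reach is approached as far as the arm can. A call is refused whole if a number of a shift passes 62.5 or a number of a turn 0.188, either way. A call with a gripper value outside its range is refused whole. The fingers move at their own pace and stop on an object; "force" is the grip in N (left out, the last holds). Time passes only in rows, so rows that do not move let the fingers close. It gives the time, the measured TCP pose, the force, the opening and the grip force at its end, in the units of the state.
- robot.read_state(): the state, without advancing time (a new reading comes with each control period).
- robot.grab_frame(name): name is "scene" or "side" or "wrist"; returns the picture (480x640x3 uint8, red, green, blue); there is no depth.
- robot.camera_info(name): a dict with "fx", "fy", "cx", "cy" (pixels), "origin" and "attitude" of the camera in the world. Camera axes: x right, y down, z forward; pixel columns grow to the right and rows downward; lengths in m; the calibration is good to about 2 mm. The wrist camera is an equidistant fisheye: a pixel r from the principal point sees the ray r / f radians off the axis. A picture is of the moment at which its call begins: read the wrist's pose just before it. camera_info takes no time and is no camera call; for the wrist camera it gives the pose at the moment of the call.
- robot.close_job(): hands the job in; it is judged then, once.
The state is a dict: "time_s": time; "joints": joint angles; "qvel": joint speeds; "effort": joint torques, N m; "tool_pos": TCP position; "orientation": TCP orientation; "ft_force": force on the tool from outside, world axes, zero at the start; "torque": the same for the moment, N m; "gripper_width": finger opening in m; "finger_force": force on a finger pad.
Only numpy, scipy, OpenCV 4.12 (cv2) and the standard library are available. Lean on these libraries where they do the work, as an engineer would, in place of code of your own. Each camera call takes 0.05 s, during which the arm holds its last target. There are 200 camera calls.

## Working session

There is one attempt and no reset: what is moved stays moved. The work goes in short steps, Python scripts to look and compute and a tool call to move; the robot and the scene stay as the last step left them, time stands still between calls to the robot, and variables do not carry over. Pictures are saved under pics/ and viewed, at most 10 in all, crops included, and the job is handed in when it is done.

Besides the shell and the picture viewer there is one more tool, called in YAML: its name, and indented under it one key for each argument. drive_tool: Moves the arm, as the interface text tells. Its arguments: {"type":"object","properties":{"plan":{"type":"string"},"force":{"type":"number"}},"required":["plan"]}

```bash
mkdir -p pics; ls
python3 - <<'E'
from bench import robot
import cv2
s=robot.read_state(); print(s['time_s'],s['tool_pos'],s['orientation'])
for n in("scene","side"):
    print(n,robot.camera_info(n)); cv2.imwrite(f"pics/{n}0.png",robot.grab_frame(n)[:,:,::-1])
E
```

```text
pics
0.0 [0.25941003 0.59565277 0.30327828] [-3.14038965e+00 -4.35180927e-05  2.73081219e+00]
scene {'fx': 542.9386899967557, 'fy': 542.9386899967557, 'cx': 319.428468459999, 'cy': 236.22653151596487, 'origin': array([ 0.46593335, -0.52767806,  0.79311185]), 'attitude': array([-2.49152584,  0.00923995, -0.14945885])}
side {'fx': 527.9588071332229, 'fy': 527.9588071332229, 'cx': 316.99055392108573, 'cy': 237.69501277819117, 'origin': array([ 0.31692276, -0.82687531,  0.52895532]), 'attitude': array([-2.03655368,  0.02215916, -0.28321161])}
```

View pics/scene0.png

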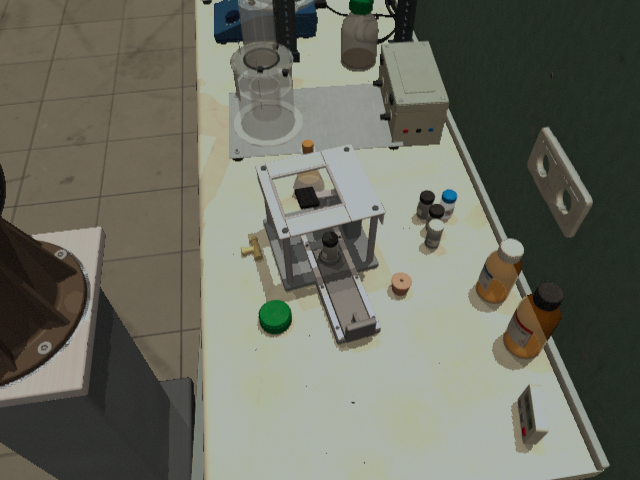

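View pics/side0.png

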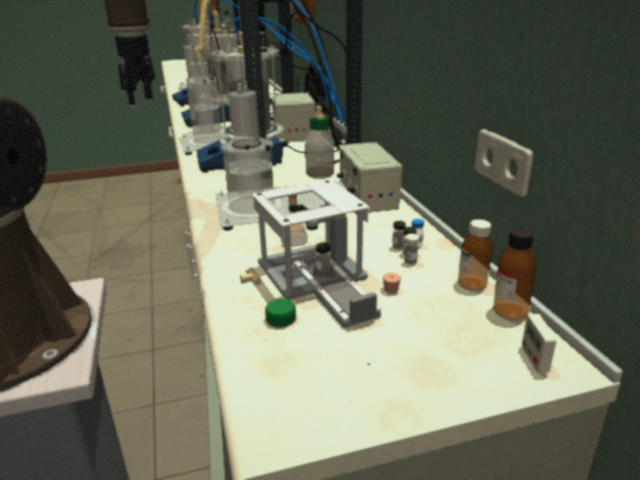

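The scene view shows the guard plate with corners near (258,164), (349,146), (384,211) and (285,235), the black pad near (307,197), and the slide's lip near (362,325). The cap is near (275,317), the stopper near (401,284) and the tee near (252,247). The side view agrees. I'll enlarge the scene view to read the corners.

Run:
```python
import cv2
a=cv2.imread("pics/scene0.png")[135:350,235:425]
cv2.imwrite("pics/crop1.png",cv2.resize(a,None,fx=2.75,fy=2.75,interpolation=cv2.INTER_CUBIC))
```

```text
(no output)
```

View pics/crop1.png

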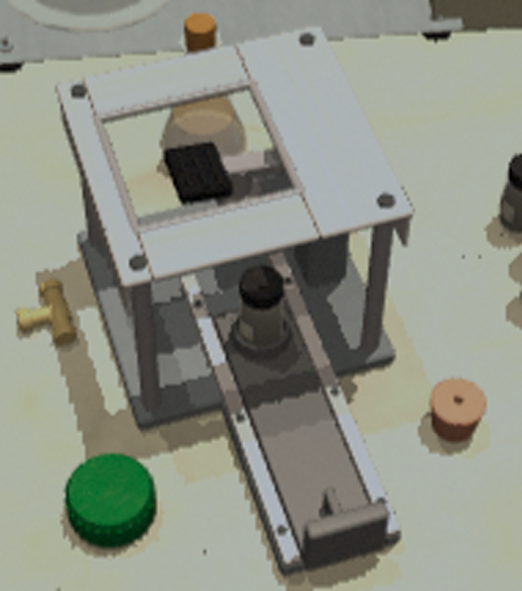

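The crop puts the plate corners at (57,88), (320,27), (411,212) and (125,280). The pad spans about (165,145) to (232,200). The top of the lip's -y face runs from about (306,537) to (385,512).

```bash
cat > h.py <<'E'
import numpy as np
from scipy.spatial.transform import Rotation as R
from bench import robot
def ray(n,u,v):
    c=robot.camera_info(n); A=R.from_euler('xyz',c['attitude']).as_matrix()
    return c['origin'],A@np.array([(u-c['cx'])/c['fx'],(v-c['cy'])/c['fy'],1])
def onplane(n,uv,z):
    o=[]
    for u,v in uv:
        p,d=ray(n,u,v); o.append(p+d*(z-p[2])/d[2])
    return np.array(o)
def fit(M,W):  # 2D rigid: W = Rm M + t
    M=np.array(M);a=M-M.mean(0);b=W-W.mean(0)
    y=np.arctan2((a[:,0]*b[:,1]-a[:,1]*b[:,0]).sum(),(a*b).sum())
    r=np.array([[np.cos(y),-np.sin(y)],[np.sin(y),np.cos(y)]]); t=W.mean(0)-r@M.mean(0)
    return y,t,(W-t-M@r.T)*1000
E
python3 - <<'E'
from h import *
np.set_printoptions(precision=4,suppress=True)
c=lambda L:[(235+u/2.75,135+v/2.75) for u,v in L]
P=onplane('scene',c([(57,88),(320,27),(411,212),(125,280)]),.152)[:,:2]
M=[(-.09,.08),(.079,.08),(.079,-.08),(-.09,-.08)]
y,t,res=fit(M,P); print('plate',y,t,res)
r=np.array([[np.cos(y),-np.sin(y)],[np.sin(y),np.cos(y)]])
loc=lambda W:(W[:,:2]-t)@r
W=onplane('scene',c([(102,122),(255,85),(302,190),(137,228)]),.152);print('win',loc(W))
W=onplane('scene',c([(165,148),(216,144),(232,190),(181,200)]),.142);print('pad',loc(W))
W=onplane('scene',c([(306,537),(385,512)]),.054);print('lip',loc(W),W)
for n,uv,z in(('cap',(110,492),.028),('stopper',(458,398),.028),('tee',(50,310),.016),('flask',(201,25),.118)):
    W=onplane('scene',c([uv]),z);print(n,loc(W),W)
E
```

```text
plate 0.1521651597758205 [0.5502 0.0512] [[ 1.2802 -3.6384]
 [-0.856  -2.5067]
 [-2.3964  1.5174]
 [ 1.9722  4.6276]]
win [[-0.0705  0.041 ]
 [ 0.0242  0.0424]
 [ 0.0242 -0.0444]
 [-0.0718 -0.0427]]
pad [[-0.0388  0.0189]
 [-0.0093  0.0127]
 [-0.0109 -0.0241]
 [-0.0409 -0.0224]]
lip [[-0.025  -0.2035]
 [ 0.0218 -0.2022]] [[ 0.5563 -0.1537  0.054 ]
 [ 0.6024 -0.1453  0.054 ]]
cap [[-0.119  -0.1292]] [[ 0.4522 -0.0945  0.028 ]]
stopper [[ 0.0983 -0.1304]] [[ 0.6671 -0.0627  0.028 ]]
tee [[-0.1219  0.0181]] [[0.427  0.0507 0.016 ]]
flask [[0.0177 0.137 ]] [[0.547  0.1893 0.118 ]]
```

```bash
cat >> h.py <<'E'
Y=0.152;T=np.array([.5502,.0512]);RM=R.from_euler('z',Y).as_matrix()[:2,:2]
def togo(lx,ly,z,press=True):
    s=robot.read_state();g=np.r_[RM@[lx,ly]+T if press else [lx,ly],z]
    A=R.from_euler('xyz',s['orientation']); G=R.from_euler('xyz',[np.pi,0,Y+np.pi/2])
    print('pos',s['tool_pos'],'goal',g,'local',RM.T@(s['tool_pos'][:2]-T),'tool mm',A.inv().apply(g-s['tool_pos'])*1000,'rot',(A.inv()*G).as_rotvec(),'F',s['ft_force'],s['time_s'])
E
python3 - <<'E'
from h import *
np.set_printoptions(precision=3,suppress=True)
print(onplane('scene',[(268,122),(237,155),(232,60),(203,240)],0.0))
print(onplane('scene',[(232,60)],0.15), onplane('side',[(222,205),(225,165)],0.0))
togo(.42,.20,.303,False)
togo(0,-.239,.20)
E
```

```text
[[0.484 0.398 0.   ]
 [0.411 0.306 0.   ]
 [0.418 0.638 0.   ]
 [0.337 0.094 0.   ]]
[[0.427 0.417 0.15 ]] [[0.421 0.445 0.   ]
 [0.469 0.763 0.   ]]
pos [0.259 0.596 0.303] goal [0.42  0.2   0.303] local [-0.205  0.582] tool mm [-305.207 -298.649    0.642] rot [-0.001  0.     1.008] F [-0.459 -0.778 -0.165] 0.1
pos [0.259 0.596 0.303] goal [ 0.586 -0.185  0.2  ] local [-0.205  0.582] tool mm [-611.52  -585.105  103.93 ] rot [-0.001  0.     1.008] F [-0.459 -0.778 -0.165] 0.1
```

drive_tool:
  plan: "-44 -42 0 0 0 0 1;-44 -42 0 0 0 0 1;-44 -42 0 0 0 0 1;-44 -42 0 0 0 0 1;-44 -42 0 0 0 0 1;-44 -42 0 0 0 0 1;-44 -42 0 0 0 0 1;-44 -42 0 0 0 0 1;-44 -42 0 0 0 0 1;-44 -42 0 0 0 0 1;-44 -42 0 0 0 0 1;-44 -42 0 0 0 0 1"

```text
time_s: 1.6
tool_pos: [0.5427, -0.0791, 0.3038]
orientation: [3.142, -0.0, 2.731]
ft_force: [1.8, 0.8, -0.8]
gripper_width: 0.0003
finger_force: 0.0
```

drive_tool:
  plan: "0 0 0 0 0 0.168 1;0 0 0 0 0 0.168 1;0 0 0 0 0 0.168 1;0 0 0 0 0 0.168 1;0 0 0 0 0 0.168 1;0 0 0 0 0 0.168 1;0 0 0 0 0 0 1;0 0 0 0 0 0 1"

```text
time_s: 2.6
tool_pos: [0.5423, -0.077, 0.3038]
orientation: [-3.141, -0.0, 1.727]
ft_force: [0.3, -0.9, 0.4]
gripper_width: 0.0001
finger_force: 0.0
```

Run:
```python
from h import *
import cv2
np.set_printoptions(precision=3,suppress=True)
togo(0,-.25,.2)
print(robot.camera_info('wrist'))
cv2.imwrite('pics/w1.png',robot.grab_frame('wrist')[:,:,::-1])
```

```text
pos [ 0.542 -0.077  0.304] goal [ 0.588 -0.196  0.2  ] local [-0.027 -0.125] tool mm [-124.631   26.775  103.758] rot [-0.    -0.     0.004] F [ 0.293 -0.894  0.367] 2.6
{'fx': 371.64829954431775, 'fy': 371.64829954431775, 'cx': 324.5552811084806, 'cy': 230.55673339868102, 'origin': array([ 0.53 , -0.009,  0.373]), 'attitude': array([2.861, 0.   , 0.156])}
```

View wrist.

View pics/w1.png

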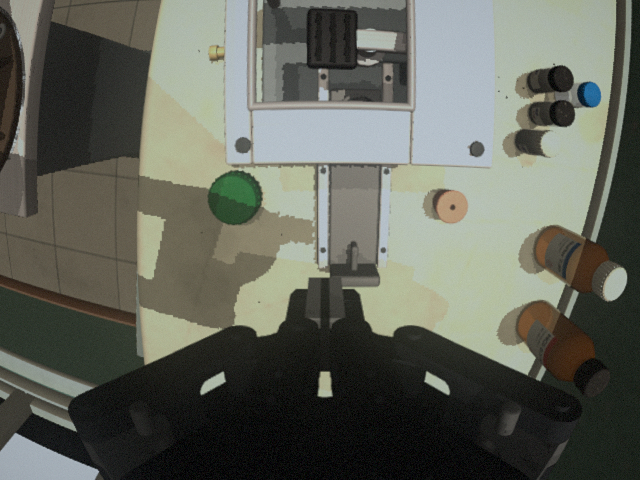

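The wrist view shows the tool square to the press. The lip is near (355,278) just ahead of the shut fingertips at (325,300), and the bystanders are well clear. The camera stands about 68 mm on the guard's side, so I'll tilt the tool to lean its body away from the guard.

drive_tool:
  plan: "-43 9 0 0 0 0 1;-43 9 0 0 0 0 1;-44 9 0 0 0 0 1;0 0 50 0 0 0 1;0 0 50 0 0 0 1;0 0 50 0 0 0 1;0 0 0 0 0.15 0 1;0 0 0 0 0.15 0 1;0 0 0 0 0 0 1;0 0 0 0 0 0 1"

```text
time_s: 3.9
tool_pos: [0.5884, -0.2014, 0.1537]
orientation: [-3.141, -0.297, 1.723]
ft_force: [-0.6, 0.5, -0.1]
gripper_width: -0.0001
finger_force: 0.0
```

Run:
```python
from h import *
import cv2
np.set_printoptions(precision=3,suppress=True)
togo(0,-.255,.098)
cv2.imwrite('pics/w2.png',robot.grab_frame('wrist')[:,:,::-1])
```

```text
pos [ 0.588 -0.201  0.154] goal [ 0.589 -0.201  0.098] local [-0.    -0.256] tool mm [-15.801   0.483  53.429] rot [-0.001 -0.297  0.001] F [-0.571  0.476 -0.084] 3.9
```

View pics/w2.png

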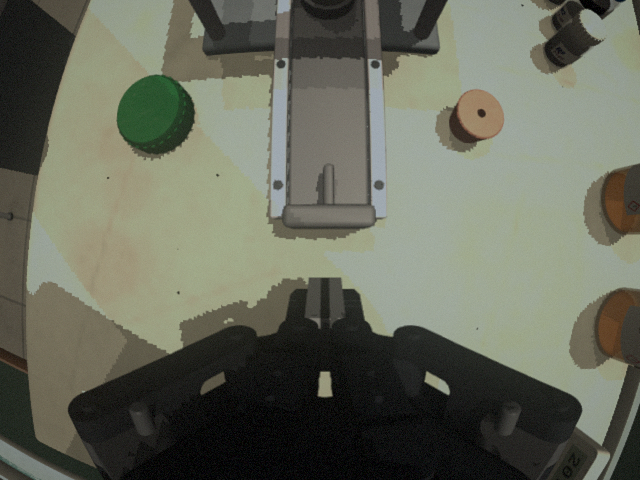

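The wrist view shows the lip at about (330,215), centred ahead of the fingertips at (325,280), with the channel straight.

drive_tool:
  plan: "-5 0 18 0 0 0 1;-5 0 18 0 0 0 1;-6 0 17 0 0 0 1;0 0 0 0 0 0 1;9.6 0 2.9 0 0 0 1;9.6 0 2.9 0 0 0 1;5 0 1.5 0 0 0 1;5 0 1.5 0 0 0 1;5 0 1.5 0 0 0 1;5 0 1.5 0 0 0 1;5 0 1.5 0 0 0 1;0 0 0 0 0 0 1"

```text
time_s: 5.45
tool_pos: [0.5816, -0.1549, 0.099]
orientation: [-3.141, -0.3, 1.723]
ft_force: [0.3, -0.8, -0.2]
gripper_width: -0.0
finger_force: 0.2
```

Run:
```python
from h import *
import cv2
np.set_printoptions(precision=3,suppress=True)
togo(0,-.192,.098)
cv2.imwrite('pics/w3.png',robot.grab_frame('wrist')[:,:,::-1])
```

```text
pos [ 0.582 -0.155  0.099] goal [ 0.579 -0.139  0.098] local [-0.    -0.208] tool mm [15.478  0.204  5.788] rot [-0.  -0.3  0. ] F [ 0.251 -0.834 -0.239] 5.45
```

View pics/w3.png

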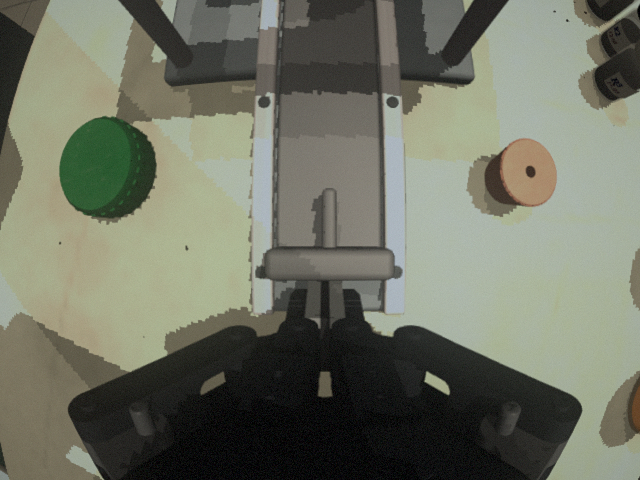

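The lip at (330,262) now covers the rail screws, so the slide is moving. I'll continue in smaller steps and watch the force.

drive_tool:
  plan: "2.9 0 0.9 0 0 0 1;2.9 0 0.9 0 0 0 1;2.9 0 0.9 0 0 0 1;1.9 0 0.6 0 0 0 1;1.9 0 0.6 0 0 0 1"

```text
time_s: 6.12
tool_pos: [0.5796, -0.1423, 0.0988]
orientation: [-3.141, -0.3, 1.723]
ft_force: [0.1, -3.0, 0.0]
gripper_width: -0.0002
finger_force: 1.4
```

drive_tool:
  plan: "1.9 0 0.6 0 0 0 1;1 0 0.3 0 0 0 1"

```text
time_s: 6.38
tool_pos: [0.5792, -0.1394, 0.0988]
orientation: [-3.142, -0.3, 1.723]
ft_force: [0.5, -2.9, 0.8]
gripper_width: -0.0004
finger_force: 1.3
```

drive_tool:
  plan: "1 0 0.3 0 0 0 1;1 0 0.3 0 0 0 1"

```text
time_s: 6.62
tool_pos: [0.5789, -0.1374, 0.0989]
orientation: [-3.142, -0.3, 1.723]
ft_force: [0.1, -2.4, 0.4]
gripper_width: 0.0002
finger_force: 1.2
```

Still sliding at about 3 N, with no stop yet.

drive_tool:
  plan: "1 0 0.3 0 0 0 1;1 0 0.3 0 0 0 1"

```text
time_s: 6.88
tool_pos: [0.5786, -0.1352, 0.0989]
orientation: [-3.142, -0.3, 1.723]
ft_force: [1.1, -1.4, -0.5]
gripper_width: -0.0001
finger_force: 1.2
```

drive_tool:
  plan: "1 0 0.3 0 0 0 1;1 0 0.3 0 0 0 1"

```text
time_s: 7.12
tool_pos: [0.5791, -0.1343, 0.099]
orientation: [3.14, -0.298, 1.723]
ft_force: [2.7, -13.6, -0.4]
gripper_width: 0.0002
finger_force: 7.0
```

drive_tool:
  plan: "1 0 0.3 0 0 0 1;1 0 0.3 0 0 0 1"

```text
time_s: 7.38
tool_pos: [0.5796, -0.1337, 0.0993]
orientation: [3.138, -0.295, 1.724]
ft_force: [0.6, -27.2, 0.4]
gripper_width: 0.0001
finger_force: 13.5
```

The force climbed to 27 N with no travel, so the slide is against the stop. I'll back off, rise and untilt.

drive_tool:
  plan: "-9.6 0 -2.9 0 0 0 1;-19 0 -6 0 0 0 1;-19 0 -6 0 0 0 1;15 0 -48 0 0 0 1;15 0 -48 0 0 0 1;15 0 -48 0 0 0 1;15 0 -48 0 0 0 1;0 0 0 0 -0.15 0 1;0 0 0 0 -0.15 0 1;0 0 0 0 0 0 1;0 0 0 0 0 0 1"

```text
time_s: 8.75
tool_pos: [0.5854, -0.1803, 0.3001]
orientation: [-3.141, -0.003, 1.723]
ft_force: [-0.5, -0.7, 0.1]
gripper_width: 0.0002
finger_force: 0.0
```

Run:
```python
from h import *
import cv2
np.set_printoptions(precision=3,suppress=True)
togo(-.025,-.04,.285)
print(robot.camera_info('wrist'))
cv2.imwrite('pics/w4.png',robot.grab_frame('wrist')[:,:,::-1])
```

```text
pos [ 0.585 -0.18   0.3  ] goal [0.532 0.008 0.285] local [-0.    -0.234] tool mm [194.103 -24.816  15.758] rot [-0.001 -0.003 -0.   ] F [-0.488 -0.737  0.109] 8.75
{'fx': 371.64829954431775, 'fy': 371.64829954431775, 'cx': 324.5552811084806, 'cy': 230.55673339868102, 'origin': array([ 0.574, -0.112,  0.37 ]), 'attitude': array([2.864, 0.001, 0.152])}
```

View pics/w4.png

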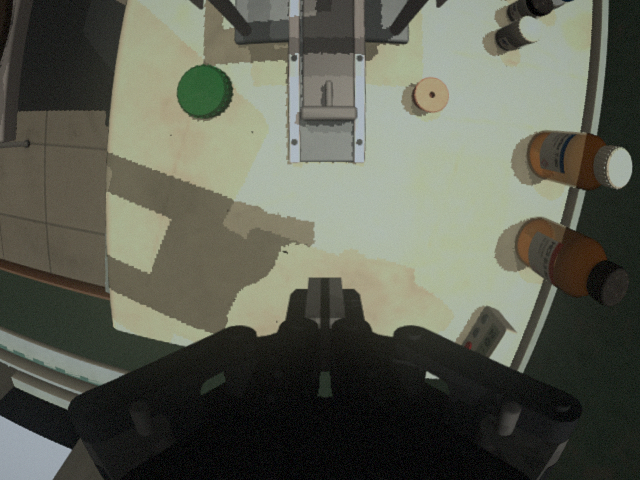

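The slide's lip now stands at about (328,113), well up the runway, whose end is at row 162. I'll check the gap numerically.

```bash
cat >> h.py <<'E'
def fish(uv,z):
    c=robot.camera_info('wrist');A=R.from_euler('xyz',c['attitude']).as_matrix();o=[]
    for u,v in uv:
        x,y=(u-c['cx'])/c['fx'],(v-c['cy'])/c['fy'];th=np.hypot(x,y)
        d=A@np.array([x/th*np.sin(th),y/th*np.sin(th),np.cos(th)]);p=c['origin']+d*(z-c['origin'][2])/d[2];o.append(RM.T@(p[:2]-T)*1000)
    return np.array(o)
E
python3 - <<'E'
from h import *
np.set_printoptions(precision=1,suppress=True)
print(fish([(329,162)],.012),fish([(289,162),(366,162)],.020),fish([(329,108),(329,120)],.054),fish([(329,120)],.012))
E
```

```text
[[   2.3 -198.9]] [[ -35.5 -198. ]
 [  37.1 -197.9]] [[   1.8 -149. ]
 [   1.8 -159.2]] [[   2.3 -158.4]]
```

drive_tool:
  plan: "50 -6 0 0 0 0 1;50 -6 0 0 0 0 1;50 -6 0 0 0 0 1;44 -7 0 0 0 0 1;0 0 0 0 0 0 1;0 0 0 0 0 0 1"

```text
time_s: 9.55
tool_pos: [0.5318, 0.0074, 0.3001]
orientation: [-3.141, -0.001, 1.722]
ft_force: [0.3, 0.2, 0.5]
gripper_width: -0.0001
finger_force: 0.0
```

Run:
```python
from h import *
import cv2
np.set_printoptions(precision=3,suppress=True)
togo(-.025,0,.285)
print(robot.camera_info('wrist')['origin'])
cv2.imwrite('pics/w5.png',robot.grab_frame('wrist')[:,:,::-1])
```

```text
pos [0.532 0.007 0.3  ] goal [0.525 0.047 0.285] local [-0.025 -0.041] tool mm [40.542 -0.171 15.124] rot [-0.001 -0.001 -0.   ] F [0.279 0.151 0.49 ] 9.55
[0.52  0.076 0.37 ]
```

View pics/w5.png

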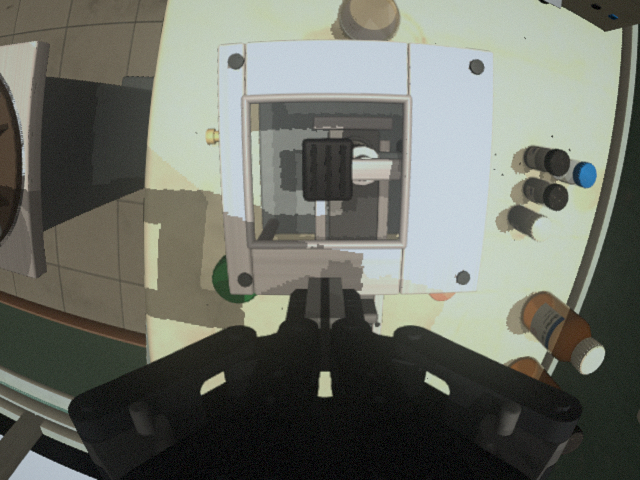

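The gap of about 40 mm between the lip and the runway end confirms the slide is home. This view shows the window opening at about (249–405, 101–242) and the pad at (303–353, 139–200).

Run:
```python
from h import *
np.set_printoptions(precision=1,suppress=True)
print(fish([(248,101),(406,101),(404,242),(249,242)],.153),fish([(303,139),(353,139),(353,200),(303,200)],.142),fish([(328,170)],.142))
```

```text
[[-70.7  44.4]
 [ 21.1  44.4]
 [ 23.1 -41.4]
 [-73.3 -41.3]] [[-39.4  20.8]
 [ -9.   20.8]
 [ -8.5 -17.3]
 [-39.8 -17.2]] [[-24.2   1.6]]
```

drive_tool:
  plan: "21 0 0 0 0 0 1;21 0 0 0 0 0 1;0 0 0 0 0 0 1;0 0 40 0 0 0 1;0 0 35 0 0 0 1;0 0 0 0 0 0 1"

```text
time_s: 10.35
tool_pos: [0.5241, 0.0483, 0.2234]
orientation: [-3.137, -0.001, 1.722]
ft_force: [-0.6, 1.0, 0.6]
gripper_width: 0.0001
finger_force: 0.0
```

drive_tool:
  plan: "0 0 4 0 0 0 1;0 0 4 0 0 0 1;0 0 4 0 0 0 1;0 0 4 0 0 0 1;0 0 0 0 0 0 1"

```text
time_s: 10.98
tool_pos: [0.525, 0.0496, 0.2092]
orientation: [-3.142, 0.0, 1.723]
ft_force: [-0.4, -0.2, -0.1]
gripper_width: 0.0002
finger_force: 0.0
```

drive_tool:
  plan: "0 0 3 0 0 0 1;0 0 3 0 0 0 1;0 0 3 0 0 0 1;0 0 0 0 0 0 1"

```text
time_s: 11.48
tool_pos: [0.5247, 0.0496, 0.2001]
orientation: [-3.141, -0.0, 1.723]
ft_force: [-0.2, -0.2, 1.1]
gripper_width: 0.0003
finger_force: 0.1
```

drive_tool:
  plan: "0 0 2 0 0 0 1;0 0 2 0 0 0 1;0 0 1 0 0 0 1"

```text
time_s: 11.85
tool_pos: [0.5249, 0.0496, 0.1953]
orientation: [-3.142, -0.0, 1.723]
ft_force: [-3.5, -0.6, 5.8]
gripper_width: 0.0001
finger_force: 3.0
```

drive_tool:
  plan: "0 0 1 0 0 0 1;0 0 1 0 0 0 1"

```text
time_s: 12.1
tool_pos: [0.525, 0.0496, 0.1934]
orientation: [3.142, -0.0, 1.723]
ft_force: [-2.2, -1.0, 5.3]
gripper_width: 0.0002
finger_force: 3.0
```

drive_tool:
  plan: "0 0 1 0 0 0 1;0 0 1 0 0 0 1"

```text
time_s: 12.35
tool_pos: [0.5252, 0.0496, 0.1917]
orientation: [3.141, 0.0, 1.723]
ft_force: [-6.3, -0.8, 21.6]
gripper_width: -0.0001
finger_force: 11.2
```

drive_tool:
  plan: "0 0 1 0 0 0 1;0 0 0.5 0 0 0 1;0 0 0 0 0 0 1;0 0 0 0 0 0 1"

```text
time_s: 12.85
tool_pos: [0.5253, 0.0496, 0.1913]
orientation: [3.14, 0.0, 1.723]
ft_force: [-10.2, -1.3, 35.0]
gripper_width: -0.0003
finger_force: 18.3
```

drive_tool:
  plan: "0 0 -5 0 0 0 1;0 0 -20 0 0 0 1;0 0 -40 0 0 0 1;0 0 -45 0 0 0 1;-30 0 0 0 0 0 1;-30 0 0 0 0 0 1;0 0 0 0 0 0 1;0 0 0 0 0 0 1"

```text
time_s: 13.85
tool_pos: [0.534, -0.0095, 0.2996]
orientation: [-3.141, -0.0, 1.722]
ft_force: [0.3, 0.6, -0.3]
gripper_width: 0.0001
finger_force: 0.0
```

Run:
```python
from h import *
import cv2
togo(-.025,0,.285)
cv2.imwrite('pics/w6.png',robot.grab_frame('wrist')[:,:,::-1])
```

```text
pos [ 0.53398917 -0.0094866   0.29957625] goal [0.52548824 0.04741462 0.285     ] local [-0.02521281 -0.05753233] tool mm [57.52839903  0.1879623  14.59209645] rot [-0.000213   -0.00027613 -0.00048592] F [ 0.27009796  0.58918587 -0.33398168] 13.85
```

View pics/w6.png

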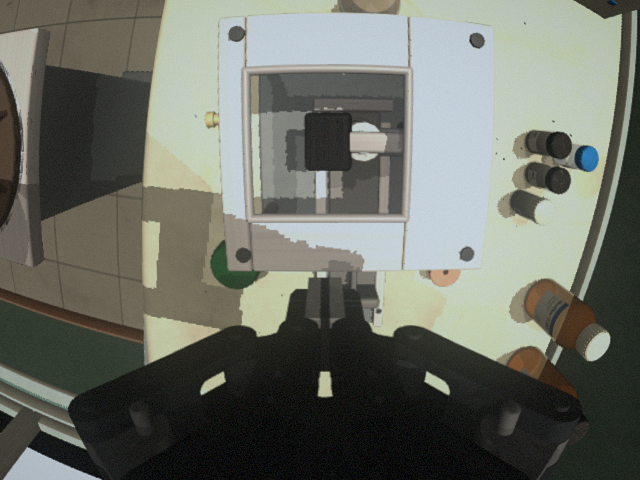

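The pad at (305–352, 112–171) has sunk and darkened and now sits low. The tool is clear of everything, so I'll hand in.

```bash
python3 -c "
from bench import robot
print(robot.close_job())"
```

```text
the job is handed in; nothing more can be done
None
```

I pushed the slide home against its end stop and pressed the lever down to its stop, where it stayed; the arm is clear, I saw no sign of contact with the guard or the loose items, and the job is handed in (no verdict was returned).

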